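# Set a drying cabinet's door to wide airing on its stay

### The job

The door of the small drying cabinet is shut and the stay on its roof is parked with the long slot over the pin. Set the door to wide airing: lift the stay off the pin, open the door, and drop the stay's end hole (the round one nearest the knob) over the pin, so that the stay lies flat and holds the door open against its closing spring. The pin is clamped anywhere along its rail, so feel for it gently: do not force the stay against it or let the door slam, and leave the bottle, beaker and cooling block where they stand.

Things in the scene. Friction and masses are not known exactly. Their poses are not given: they have to be found in the camera images.
- cabinet: white benchtop drying cabinet, fixed, 225 deep (x) x 210 wide (y) x 165 mm high, clear door in front. Origin: centre of its underside; x to its back, y to its left seen from the front, z up. The door's upright hinge axis is at (-122.5, 95); the stay turns on a pivot on the door's top edge, 95 mm from that axis, at (-122.5, 0, 176) when shut. Flat roof, nothing else on it but the pin's rail.
- vent_door (a joint): door angle, 0 shut, grows as the free (right-hand) edge swings out to the front, to 1.1 rad at most; at angle t the stay's pivot is at cabinet (-122.5 - 95 sin t, 95 - 95 cos t). A spring shuts it: about 2.5 N at the pivot when shut, 6 N at 0.6 rad, 7.5 N at 0.8 rad. On the pin by the end hole it stands at 0.4 to 0.8 rad, by where the pin is clamped. Slamming: shutting faster than 1.5 rad/s.
- stay: dark steel bar 26 wide, 4 mm thick, 195 long, lying on the roof over the pin. Origin: its pivot on the door, mid-thickness; x along the bar to the knob, z up when flat. Its free end lifts and swings sideways about the pivot; it bends if forced on the pin with over 20 N. Cut-outs by distance from the pivot: slot 38 x 13 mm at 90 (parked on the pin), middle hole 13 mm dia at 121, end hole 13 mm dia at 150, knob at 182.
- stay_knob (a point): centre of the upright round black knob at the stay's free end, 24 mm above the bar's mid-plane, 182 mm from the pivot: 18 mm dia, its grip from 8 to 34 mm above the mid-plane, round, so it can turn and creep a few mm in the fingers under load. With the door shut, it must follow an arc about the pivot when lifted.
- end_hole (a point): centre of the stay's end hole, 13 mm dia, at the bar's mid-thickness, 150 mm from the pivot and 32 mm before the knob's axis.
- pin_range_mid (a point): middle of the pin's clamping range, cabinet (-32.5, 0, 176), at the mid-thickness of a seated bar. The pin itself is not measured: it stands on the cabinet's x line through this point, up to 12 mm to the front or back of it. Head 10 mm dia, slightly domed, top 9.5 mm above this point; below it a neck 6 mm dia where the loaded hole's edge hooks under the head; collar 2 mm below this point carries the bar.
- bottle: small reagent bottle with a blue cap (the lower one), 56 mm dia, 112 mm tall, loose on the bench to the right of the cabinet; origin at the centre of its base. To be left alone (30 mm at most).
- beaker: clear beaker, 71 mm dia, 93 mm tall, loose on the bench to the right of the cabinet; origin at the centre of its base. To be left alone (30 mm at most).
- cool_block: white cooling block with rows of holes, 66 x 95 x 37 mm, loose on the bench to the right of the cabinet; origin at the centre of its base. To be left alone (30 mm at most).

How it is judged:
On the way:
1. the stay is lifted clear of the pin (angle between stay's own z axis and vertical above 0.11 rad), for 0.1 s.
At the end, for the whole second after the job is handed in: the stay lies flat (within 0.03 rad) and at rest, its end hole over the pin (within 17 mm of the middle of the pin's range, which only the end hole can be), and it holds the door open (over 0.35 rad) (angle between stay's own z axis and vertical below 0.03 rad and horizontal distance between end_hole and pin_range_mid below 0.017 m and value of joint vent_door above 0.35 rad and linear speed of stay below 0.01 m/s); the robot touches nothing.
It fails at once if the stay is forced against the pin (over 20 N) (contact force between stay and cabinet above 20 N).
It fails at once if the door slams (shuts faster than 1.5 rad/s) (velocity of joint vent_door below -1.5 rad/s).
It fails at once if the reagent bottle is shifted by more than 30 mm (distance of bottle from where it was at the start of the episode above 0.03 m).
It fails at once if the beaker is shifted by more than 30 mm (distance of beaker from where it was at the start of the episode above 0.03 m).
It fails at once if the cooling block is shifted by more than 30 mm (distance of cool_block from where it was at the start of the episode above 0.03 m).
It also fails if it takes over 72 s, if anything falls off the work surface, if the arm or the gripper's body presses on something with over 40 N, if the wrist force passes 120 N, or if a joint passes its speed limit or range.

### The arm

A 7-joint arm with a two-finger parallel gripper is mounted at the origin on the work surface; the furniture and walls round the work are solid. World frame = base frame: x ahead of the robot, y to its left, z up, the work surface at z = 0. Lengths are in m, angles in rad, forces in N, time in s.
With the tool pointing down it reaches from about 0.4 to 0.875 m from the base axis. Payload 6.5 kg.
Tool frame: the origin (TCP) lies between the finger pads; the fingertips stand 8 mm ahead of it and the grasp point (between the pads) lies 11 mm behind it; z points along the fingers, y is the line along which they close (so a half turn about z gives the same grasp; the last joint's range is limited). The gripper opens to 88 mm and grips with 3 to 60 N. Pads are 18 mm wide; open, the fingers measure 123 mm over their backs; the gripper's body (75 mm by 187 mm) begins 45 mm behind the grasp point.
Start: joints at [-0.744, 0.536, -0.004, 1.538, 0.003, 1.067, -0.071], TCP at [0.506, 0.408, 0.247] pointing down, gripper open.
Joint ranges: [-2.7, 2.7], [-0.37, 2.16], [-1.27, 1.26], [0.24, 2.4], [-1.31, 4.45], [0.19, 1.91], [-2.76, 2.76]. Speed limits (rad/s): [2.39, 2.39, 3.14, 3.14, 3.14, 3.14, 3.14].

### API

Orientations are given as a rotation vector (axis times angle).
In Python, from plant import observe, viewer, r gives the robot as it stands.
- The arm moves only by the tool move_arm, never from a script. Its argument "targets" is text: rows parted by semicolons, each of 5 numbers parted by spaces: the closure, from -1 (fully open) to 1 (shut), then the shift along the tool's x, y, z in cm, then the turn about the tool's z in rad. In form: gripper x y z spin; .... A call has exactly 5 rows; each row shifts and turns the commanded pose from where the row before left it, along the tool's axes as they then stand; what a row does not reach is not made up. A row lasts 1/8 s, in which the tool goes at most 62.5 mm and 10.7 degrees, less where a joint would pass 70% of its speed; a pose out of reach is approached as far as the arm can. A call is refused whole if a number of a shift passes 6.25 or a number of a turn 0.188, either way. A call with a gripper value outside its range is refused whole. The fingers move at their own pace and stop on an object; the grip force is fixed at half the most. Time passes only in rows, so rows that do not move let the fingers close, or fill a call up. It gives the time, the measured TCP pose, the force, the opening and the grip force at its end, in the units of the state.
- observe(): the state, without advancing time (a new reading comes with each control period).
- viewer.grab_frame(name): name is "side" or "top"; returns the picture (400x640x3 uint8, red, green, blue); there is no depth.
- viewer.get_calibration(name): a dict with "camera_matrix" (3x3 intrinsics, pixels), "origin" and "attitude" of the camera in the world. Camera axes: x right, y down, z forward; pixel columns grow to the right and rows downward; lengths in m; the calibration is good to about 2 mm. A picture is of the moment at which its call begins. get_calibration takes no time and is no camera call.
- r.sign_off(): hands the job in; it is judged then, once.
The state is a dict: "clock": time; "joints": joint angles; "qd": joint speeds; "tau": joint torques, N m; "eef_pos": TCP position; "ee_rot": TCP orientation; "contact_force": force on the tool from outside, world axes, zero at the start; "ft_torque": the same for the moment, N m; "width": finger opening in m; "gripper_force": force on a finger pad.
Only numpy, scipy, OpenCV 4.12 (cv2) and the standard library are available. Lean on these libraries where they do the work, as an engineer would, in place of code of your own. Each camera call takes 0.05 s, during which the arm holds its last target. There are 200 camera calls.

## Working session

There is one attempt and no reset: what is moved stays moved. The work goes in short steps, Python scripts to look and compute and a tool call to move; the robot and the scene stay as the last step left them, time stands still between calls to the robot, and variables do not carry over. Pictures are saved under pics/ and viewed, at most 10 in all, crops included, and the job is handed in when it is done.

Besides the shell and the picture viewer there is one more tool, called after ">>>" as name(argument=value, ...) on one line, values as JSON. move_arm: Moves the arm, as the interface text tells. Its arguments: {"type":"object","properties":{"targets":{"type":"string"}},"required":["targets"]}

```bash
mkdir -p pics; ls; python3 - <<'E'
from plant import observe, viewer, r
import cv2,numpy as np
for n in("side","top"):
    im=viewer.grab_frame(n); cv2.imwrite(f"pics/{n}0.png",im[...,::-1])
    c=viewer.get_calibration(n); print(n,{k:np.round(v,4).tolist() for k,v in c.items()})
s=observe();print({k:np.round(v,3).tolist() for k,v in s.items()})
E
```

```text
pics
side {'camera_matrix': [[457.1346, 0.0, 325.4148], [0.0, 457.1346, 198.0712], [0.0, 0.0, 1.0]], 'origin': [0.8817, -0.2749, 0.9542], 'attitude': [-2.3821, -1.0208, 0.282]}
top {'camera_matrix': [[508.4388, 0.0, 323.5328], [0.0, 508.4388, 193.7376], [0.0, 0.0, 1.0]], 'origin': [0.32, 0.1226, 1.4293], 'attitude': [-2.1402, 2.1605, -0.1794]}
{'clock': 0.1, 'joints': [-0.744, 0.537, -0.004, 1.539, 0.003, 1.067, -0.071], 'qd': [-0.001, -0.001, 0.001, -0.004, 0.001, -0.001, -0.001], 'tau': [0.003, -57.208, 0.994, -25.223, -0.056, 0.014, 0.0], 'eef_pos': [0.506, 0.407, 0.246], 'ee_rot': [-1.356, -2.833, 0.002], 'contact_force': [-0.997, 0.887, -0.438], 'ft_torque': [-0.064, 0.027, -0.025], 'gripper_force': 0.0, 'width': 0.088}
```

View pics/side0.png

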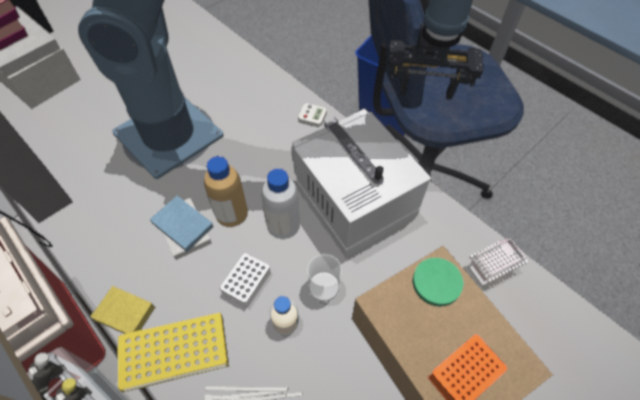

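View pics/top0.png

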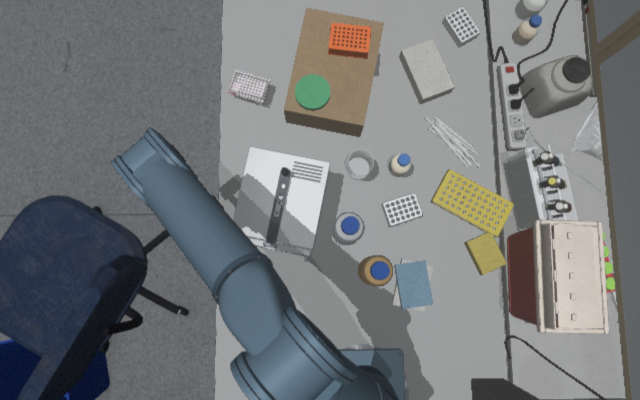

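The side view shows the knob at about (378,172) and the pivot end of the bar near (332,125). In the top view the knob is at about (286,172) and the bar runs down to (271,245). I'll look closer with enlarged crops and triangulate.

```bash
cat > h.py <<'E'
import numpy as np, cv2
from scipy.spatial.transform import Rotation as R
from plant import observe, viewer, r
def ray(n,p):
    c=viewer.get_calibration(n); K=np.array(c["camera_matrix"])
    d=R.from_rotvec(c["attitude"]).as_matrix()@np.linalg.inv(K)@np.array([*p,1.])
    return np.array(c["origin"]),d/np.linalg.norm(d)
def onz(n,p,z):
    o,d=ray(n,p); return o+d*(z-o[2])/d[2]
def tri(ps,pt):
    (a,d),(b,e)=ray("side",ps),ray("top",pt)
    t=np.linalg.lstsq(np.c_[d,-e],b-a,rcond=None)[0]
    x,y=a+d*t[0],b+e*t[1]; return (x+y)/2,np.linalg.norm(x-y)
def proj(n,X):
    c=viewer.get_calibration(n)
    Rm=R.from_rotvec(c["attitude"]).as_matrix(); q=np.array(c["camera_matrix"])@(Rm.T@(np.array(X)-c["origin"])); return q[:2]/q[2]
def crop(n,x0,y0,w,h,f,name):
    im=viewer.grab_frame(n)[y0:y0+h,x0:x0+w,::-1]
    cv2.imwrite(f"pics/{name}.png",cv2.resize(im,None,fx=f,fy=f,interpolation=cv2.INTER_CUBIC))
E
python3 - <<'E'
from h import *
a=viewer.grab_frame("side")[95:255,285:440,::-1]
b=viewer.grab_frame("top")[140:270,225:345,::-1]
f=lambda i:cv2.resize(i,(400,int(400*i.shape[0]/i.shape[1])),interpolation=cv2.INTER_CUBIC)
a,b=f(a),f(b);H=max(len(a),len(b));o=np.zeros((H,800,3),np.uint8);o[:len(a),:400]=a;o[:len(b),400:]=b
cv2.imwrite("pics/c1.png",o);print(o.shape)
print(tri((378,172),(286,172)))
E
```

```text
(433, 800, 3)
(array([0.56290625, 0.19520763, 0.19793357]), np.float64(0.0035362546843244135))
```

View pics/c1.png

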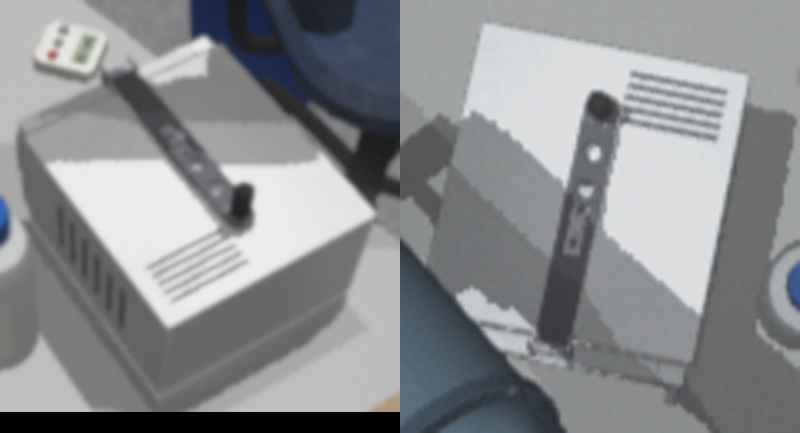

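In the left (side) crop, the knob top is at about (380,168) full-frame, the pivot at (331,123), the end hole at (369,169), and the roof corners at (430,178), (350,222) and (293,145). In the right (top) crop, the knob top is at (285.6,171), the end hole at (283.5,186), the pivot at (271,244), and the roof corners at (250,147), (329,162.5) and (312.6,248.6).

```bash
python3 - <<'E'
from h import *
np.set_printoptions(precision=4,suppress=True)
P=dict(knobtop=((380,167.8),(285.6,170.9)),endh=((369,168.6),(283.5,185.9)),piv=((331,123.5),(270.9,244.4)),
BL=((430.3,178.3),(249.9,146.9)),BR=((350.1,222.1),(329.4,162.5)),FR=((292.8,145.4),(312.6,248.6)))
for k,(s,t) in P.items(): 
  z=dict(knobtop=.21,endh=.178,piv=.178).get(k,.165)
  print(k,*tri(s,t),"planes",onz("side",s,z)[:2],onz("top",t,z)[:2])
  if k in("BL","BR","FR"): P[k]=(onz("side",s,z)+onz("top",t,z))[:2]/2
ex=P["BR"]-P["FR"];ey=P["BL"]-P["BR"];print(np.linalg.norm(ex),np.arctan2(ex[1],ex[0]),np.linalg.norm(ey),np.arctan2(ey[1],ey[0])-np.pi/2)
print(R.from_rotvec(observe()["ee_rot"]).as_matrix(), (P["FR"]+P["BL"])/2)
E
```

```text
knobtop [0.5637 0.1962 0.212 ] 0.005899060028480981 planes [0.5646 0.1999] [0.562  0.1942]
endh [0.5328 0.2032 0.1726] 0.0044050416763939575 planes [0.5365 0.2018] [0.5304 0.2013]
piv [0.3866 0.2335 0.1735] 0.003060973446948814 planes [0.3903 0.2318] [0.3854 0.2319]
BL [0.6357 0.2889 0.1602] 0.0017476939051158974 planes [0.6377 0.2862] [0.6339 0.2876]
BR [0.5935 0.0864 0.1606] 0.002167344501389386 planes [0.5957 0.0853] [0.5919 0.0857]
FR [0.3744 0.1299 0.1709] 1.4174048994683304e-05 planes [0.3706 0.133 ] [0.3747 0.13  ]
0.22588369683472304 -0.20496148347987994 0.20575775358755244 -0.20561964795051213
[[-0.6273  0.7788 -0.0008]
 [ 0.7788  0.6273 -0.0007]
 [-0.     -0.0011 -1.    ]] [0.5042 0.2092]
```

>>> move_arm(targets="-1 0 0 0 -0.172; -1 0 0 0 -0.172; -1 0 0 0 -0.172; -1 0 0 0 -0.172; -1 0 0 0 0")

```text
clock: 0.82
eef_pos: [0.5062, 0.4075, 0.2465]
ee_rot: [-0.324, -3.124, 0.0]
contact_force: [0.7, 0.0, -0.3]
width: 0.088
gripper_force: 0.0
```

```bash
python3 - <<'E'
from h import *
a=viewer.grab_frame("side")[110:185,320:400,::-1]
b=viewer.grab_frame("top")[165:255,255:305,::-1]
f=lambda i:cv2.resize(i,(400,int(400*i.shape[0]/i.shape[1])),interpolation=cv2.INTER_CUBIC)
a=f(a);b=cv2.resize(b,(333,600),interpolation=cv2.INTER_CUBIC)
H=max(len(a),len(b));o=np.zeros((H,740,3),np.uint8);o[:len(a),:400]=a;o[:len(b),405:738]=b
cv2.imwrite("pics/c2.png",o)
c=np.array([.5042,.2092]);ex=np.array([.979,-.2036])
for d in (-44.5,-32.5,-20.5):
  X=[*(c+ex*d/1e3),.1855]; print(d,proj("side",X),proj("top",X),"crop",(proj("side",X)-[320,110])*5,(proj("top",X)-[255,165])*6.67+[405,0])
E
```

```text
-44.5 [349.13082996 142.01044864] [276.35057314 213.44313914] crop [145.65414982 160.05224319] [547.40832283 323.11573808]
-32.5 [352.20290355 145.65767941] [277.36076815 208.68570709] crop [161.01451776 178.28839704] [554.14632357 291.38366628]
-20.5 [355.30893603 149.34522689] [278.36805655 203.94196352] crop [176.54468014 196.72613444] [560.86493716 259.74289666]
```

View pics/c2.png

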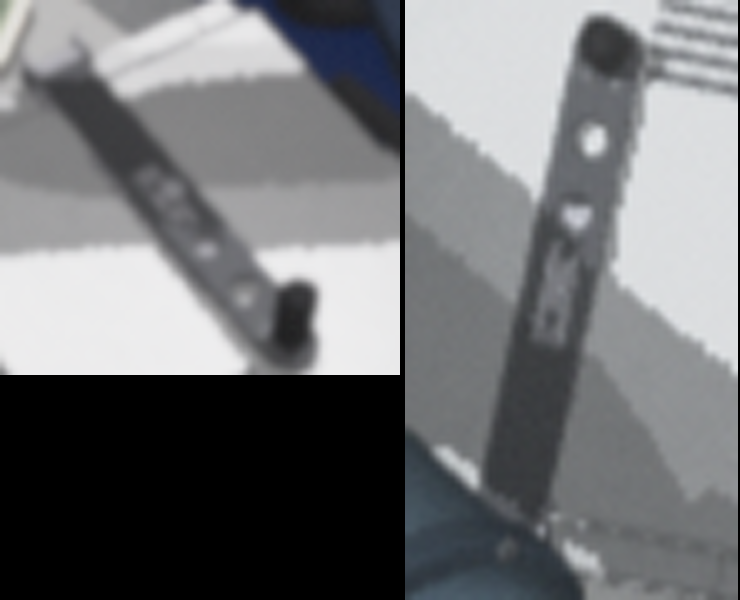

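The crop shows the slot with light and dark marks around (555,250–318). They may be the pin near the middle of its range, but it's too blurred to measure. The knob in the top view is at (285.4,171.5). Next I move above the knob.

>>> move_arm(targets="-1 -2.4 -4.9 0 0; -1 -2.4 -4.9 0 0; -1 -2.4 -4.9 0 0; -1 -2.4 -4.8 0 0; -1 0 0 0 0")

```text
clock: 1.55
eef_pos: [0.5623, 0.1913, 0.2468]
ee_rot: [0.338, 3.122, -0.005]
contact_force: [-0.3, -0.4, -0.2]
width: 0.088
gripper_force: 0.0
```

```bash
cat >> h.py <<'E'
C=np.array([.5042,.2092]);EX=np.array([.979,-.2036]);EY=np.array([.2036,.979])
def cab():
    s=observe();p=np.array(s["eef_pos"]);d=p[:2]-C;f=np.array(s["contact_force"])
    Rm=R.from_rotvec(s["ee_rot"]).as_matrix()
    print("clk %.2f cab mm %.1f %.1f z %.1f  yaw_y %.3f"%(s["clock"],1e3*d@EX,1e3*d@EY,1e3*p[2],np.arctan2(Rm[1,1],Rm[0,1])-1.366),
     "F cab",np.round([f[:2]@EX,f[:2]@EY,f[2]],1),"w %.4f g %.1f"%(s["width"],s["gripper_force"]))
E
python3 - <<'E'
from h import *
cab()
E
```

```text
clk 1.55 cab mm 60.5 -5.7 z 246.8  yaw_y -0.011 F cab [-0.2 -0.4 -0.2] w 0.0880 g 0.0
```

>>> move_arm(targets="-1 0.1 0.5 0 0; -1 0 0 1.9 0; -1 0 0 1.8 0; -1 0 0 1.8 0; -1 0 0 0 0")

```text
clock: 2.17
eef_pos: [0.5594, 0.2024, 0.1899]
ee_rot: [-0.32, -3.122, 0.002]
contact_force: [-0.4, -0.5, 0.8]
width: 0.0881
gripper_force: 0.0
```

>>> move_arm(targets="1 0 0 0 0; 1 0 0 0 0; 1 0 0 0 0; 1 0 0 0 0; 1 0 0 0 0")

```text
clock: 2.8
eef_pos: [0.5607, 0.2024, 0.1918]
ee_rot: [0.321, 3.125, 0.0]
contact_force: [-0.3, 0.1, 0.2]
width: 0.0401
gripper_force: 0.0
```

```bash
python3 - <<'E'
from h import *
cab()
E
```

```text
clk 2.80 cab mm 56.7 4.8 z 191.8  yaw_y 0.000 F cab [-0.3  0.1  0.2] w 0.0401 g 0.0
```

>>> move_arm(targets="0.2 -0.2 -0.5 0 0; 0.3 0 0 0 0; 1 0 0 0 0; 1 0 0 0 0; 1 0 0 0 0")

```text
clock: 3.42
eef_pos: [0.5616, 0.1972, 0.1918]
ee_rot: [0.321, 3.125, 0.0]
contact_force: [-0.0, -0.1, -0.5]
width: 0.0169
gripper_force: 30.0
```

>>> move_arm(targets="1 0 0 0 0; 1 0 0 0 0; 1 0 0 0 0; 1 0 0 0 0; 1 0 0 0 0")

```text
clock: 4.05
eef_pos: [0.5616, 0.1971, 0.1917]
ee_rot: [0.321, 3.125, 0.0]
contact_force: [0.8, 1.2, -0.2]
width: 0.0173
gripper_force: 30.0
```

```bash
python3 - <<'E'
from h import *
cab()
E
```

```text
clk 4.05 cab mm 58.7 -0.2 z 191.7  yaw_y 0.000 F cab [ 0.5  1.3 -0.2] w 0.0173 g 30.0
```

>>> move_arm(targets="1 0.1 0 -0.5 0; 1 0.1 0 -0.5 0; 1 0.1 0 -0.5 0; 1 0.1 0 -0.5 0; 1 0 0 0 0")

```text
clock: 4.68
eef_pos: [0.5579, 0.1979, 0.2123]
ee_rot: [0.321, 3.124, 0.001]
contact_force: [2.5, -1.2, -1.5]
width: 0.0167
gripper_force: 30.0
```

>>> move_arm(targets="1 0.15 0 -0.6 0; 1 0.2 0 -0.6 0; 1 0.2 0 -0.6 0; 1 0.2 0 -0.6 0; 1 0.1 0 -0.2 0")

```text
clock: 5.3
eef_pos: [0.5494, 0.1998, 0.2384]
ee_rot: [0.321, 3.124, 0.001]
contact_force: [2.9, -1.4, 0.2]
width: 0.0171
gripper_force: 30.0
```

```bash
python3 - <<'E'
from h import *
cab()
a=viewer.grab_frame("side")[80:240,280:440,::-1]
cv2.imwrite("pics/c3.png",cv2.resize(a,(600,600),interpolation=cv2.INTER_CUBIC))
E
```

```text
clk 5.30 cab mm 46.2 -0.0 z 238.4  yaw_y 0.000 F cab [ 3.1 -0.8  0.2] w 0.0171 g 30.0
```

View pics/c3.png

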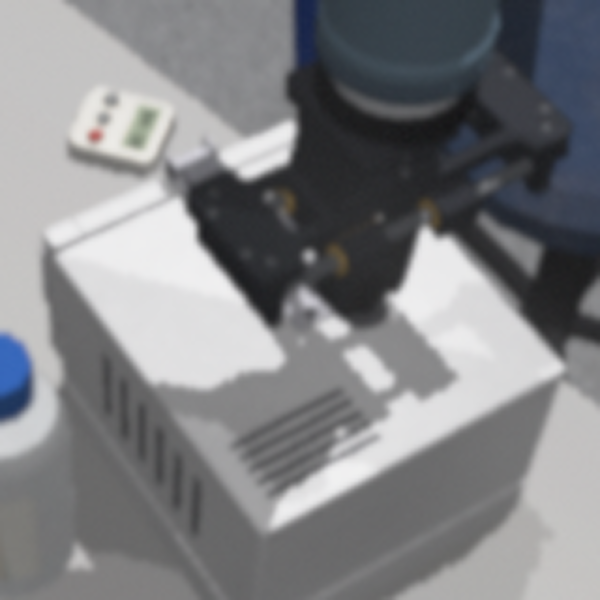

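The picture shows the gripper holding the knob with the bar lifted, and it hides the pin. The measured pose matches my arc model (tilt about 0.26 rad). Next I compute the opening path.

```bash
cat >> h.py <<'E'
from scipy.optimize import brentq
def pose(h,phi):
    """hole over cabinet (h,0), tilt phi -> door angle, bar yaw, tcp x,y,z (mm, cabinet axes)"""
    P=lambda t:np.array([-122.5-95*np.sin(t),95-95*np.cos(t)])
    D=150*np.cos(phi)
    t=brentq(lambda t:np.hypot(*(np.array([h,0])-P(t)))-D,-.3,1.5)
    u=(np.array([h,0])-P(t))/D
    g=P(t)+u*(182*np.cos(phi)-26.7*np.sin(phi))
    return np.round([t,np.arctan2(u[1],u[0]),*g,165+182*np.sin(phi)+26.7*np.cos(phi)],3)
E
python3 - <<'E'
from h import *
for h,p in [(22.3,.264),(0,.264),(-20,.264),(-40,.264),(-50,.264),(-47,.264),(-47,.2),(-47,.15),(-47,.1),(-47,.075),(-44.5,.07),(-32.5,.07),(-20.5,.07),(-44.5,0),(-32.5,0),(-20.5,0)]: print(h,p,pose(h,p))
E
```

```text
22.3 0.264 [  0.     -0.     46.224  -0.    238.267]
0 0.264 [ 2.37000e-01 -1.80000e-02  2.39200e+01 -4.38000e-01  2.38267e+02]
-20 0.264 [ 4.58000e-01 -6.80000e-02  3.87000e+00 -1.61500e+00  2.38267e+02]
-40 0.264 [ 6.92000e-01 -1.52000e-01 -1.63500e+01 -3.61400e+00  2.38267e+02]
-50 0.264 [ 8.16000e-01 -2.08000e-01 -2.65910e+01 -4.93900e+00  2.38267e+02]
-47 0.264 [ 7.78000e-01 -1.90000e-01 -2.35060e+01 -4.51900e+00  2.38267e+02]
-47 0.2 [ 8.06000e-01 -2.00000e-01 -2.14630e+01 -5.18500e+00  2.27326e+02]
-47 0.15 [ 8.23000e-01 -2.07000e-01 -1.99370e+01 -5.66900e+00  2.18598e+02]
-47 0.1 [  0.835  -0.211 -18.472  -6.11  209.736]
-47 0.075 [  0.84   -0.213 -17.764  -6.31  205.262]
-44.5 0.07 [ 8.09000e-01 -1.98000e-01 -1.50320e+01 -5.90500e+00  2.04364e+02]
-32.5 0.07 [ 6.61000e-01 -1.34000e-01 -2.71500e+00 -4.01400e+00  2.04364e+02]
-20.5 0.07 [ 5.19000e-01 -8.40000e-02  9.44900e+00 -2.51100e+00  2.04364e+02]
-44.5 0 [  0.813  -0.2   -13.135  -6.342 191.7  ]
-32.5 0 [ 6.650e-01 -1.350e-01 -7.930e-01 -4.320e+00  1.917e+02]
-20.5 0 [ 5.2300e-01 -8.5000e-02  1.1385e+01 -2.7100e+00  1.9170e+02]
```

>>> move_arm(targets="1 0.5 0 0 0; 1 0.8 0 0 0; 1 0.8 -0.05 0 0; 1 0.8 -0.05 0 0; 1 0.7 -0.05 0 0")

```text
clock: 5.98
eef_pos: [0.514, 0.2058, 0.2383]
ee_rot: [0.321, 3.123, 0.002]
contact_force: [5.7, 0.1, 1.4]
width: 0.0172
gripper_force: 30.0
```

>>> move_arm(targets="1 0.8 -0.05 0 0; 1 0.8 -0.1 0 0; 1 0.8 -0.05 0 0; 1 0.6 -0.05 0 0; 1 0.3 -0.05 0 0")

```text
clock: 6.6
eef_pos: [0.4828, 0.209, 0.2391]
ee_rot: [0.323, 3.12, 0.002]
contact_force: [9.7, -1.4, 3.5]
width: 0.0172
gripper_force: 29.9
```

```bash
python3 - <<'E'
from h import *
cab()
E
```

```text
clk 6.60 cab mm -21.0 -4.5 z 239.1  yaw_y -0.001 F cab [9.8 0.6 3.5] w 0.0172 g 29.9
```

>>> move_arm(targets="1 -0.05 0 0.6 0; 1 -0.05 -0.05 0.6 0; 1 -0.05 -0.05 0.6 0; 1 -0.05 -0.05 0.6 0; 1 0 0 0.4 0")

```text
clock: 7.22
eef_pos: [0.4841, 0.2063, 0.2104]
ee_rot: [0.323, 3.121, -0.0]
contact_force: [8.2, -4.0, 2.4]
width: 0.0167
gripper_force: 30.0
```

```bash
python3 - <<'E'
from h import *
cab()
cv2.imwrite("pics/s4.png",viewer.grab_frame("side")[...,::-1]); cv2.imwrite("pics/t4.png",viewer.grab_frame("top")[...,::-1])
a=cv2.imread("pics/s4.png")[80:240,260:420];b=cv2.imread("pics/t4.png")[140:300,220:380]
cv2.imwrite("pics/c4.png",np.hstack([cv2.resize(i,(400,400),interpolation=cv2.INTER_CUBIC) for i in(a,b)]))
E
```

```text
clk 7.22 cab mm -19.1 -7.0 z 210.4  yaw_y -0.001 F cab [ 8.9 -2.2  2.4] w 0.0167 g 30.0
```

View pics/c4.png

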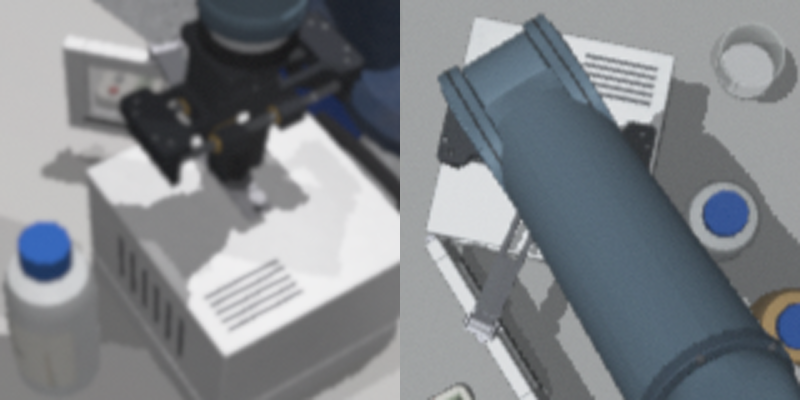

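The left crop shows the gripper at the roof's middle and a small silvery object at about (258,195), full-frame (363,158). The right crop shows the door well open, with the pivot bracket at about (252.8,270.4) full-frame.

```bash
python3 - <<'E'
from h import *
f=lambda p:np.round([1e3*(p[:2]-C)@EX,1e3*(p[:2]-C)@EY],1)
print(f(onz("top",(252.8,270.4),.178)),pose(-47,.1)[0])
for p in((363.2,158),(361.3,161.3)):
  for z in(.165,.176,.1855,.2): print(p,z,f(onz("side",p,z)))
E
```

```text
[-191.   28.] 0.835
(363.2, 158) 0.165 [-4.5 11.7]
(363.2, 158) 0.176 [2.1 6. ]
(363.2, 158) 0.1855 [7.8 1.1]
(363.2, 158) 0.2 [16.5 -6.4]
(361.3, 161.3) 0.165 [0.9 3. ]
(361.3, 161.3) 0.176 [ 7.4 -2.6]
(361.3, 161.3) 0.1855 [13.  -7.4]
(361.3, 161.3) 0.2 [ 21.6 -14.7]
```

>>> move_arm(targets="1 0 0.05 0.1 0; 1 0 0.05 0.1 0; 1 0 0 0.1 0; 1 0 0 0.05 0; 1 0 0 0 0")

```text
clock: 7.95
eef_pos: [0.4843, 0.2073, 0.2071]
ee_rot: [0.323, 3.121, -0.0]
contact_force: [8.6, -3.8, 2.7]
width: 0.0169
gripper_force: 30.0
```

>>> move_arm(targets="1 0 0 0.05 0; 1 0 0 0.05 0; 1 0 0 0.05 0; 1 0 0 0 0; 1 0 0 0 0")

```text
clock: 8.57
eef_pos: [0.4844, 0.2073, 0.2056]
ee_rot: [0.323, 3.121, 0.0]
contact_force: [7.8, -4.4, 2.0]
width: 0.017
gripper_force: 30.0
```

```bash
python3 - <<'E'
from h import *
cab()
E
```

```text
clk 8.57 cab mm -19.0 -5.9 z 205.6  yaw_y -0.001 F cab [ 8.5 -2.7  2. ] w 0.0170 g 30.0
```

>>> move_arm(targets="1 0 0 0.05 0; 1 0 0 0.05 0; 1 0 0 0 0; 1 0 0 0 0; 1 0 0 0 0")

```text
clock: 9.2
eef_pos: [0.4843, 0.2073, 0.2046]
ee_rot: [0.323, 3.121, -0.0]
contact_force: [9.5, -3.2, 1.7]
width: 0.0171
gripper_force: 30.0
```

>>> move_arm(targets="1 0 0 0.05 0; 1 0 0 0.05 0; 1 0 0 0 0; 1 0 0 0 0; 1 0 0 0 0")

```text
clock: 9.82
eef_pos: [0.4844, 0.2073, 0.2038]
ee_rot: [0.323, 3.121, -0.0]
contact_force: [8.3, -3.9, 3.8]
width: 0.0173
gripper_force: 30.0
```

>>> move_arm(targets="1 0 0 0.05 0; 1 0 0 0 0; 1 0 0 0 0; 1 0 0 0 0; 1 0 0 0 0")

```text
clock: 10.45
eef_pos: [0.4845, 0.2073, 0.2037]
ee_rot: [0.323, 3.121, 0.0]
contact_force: [7.2, -4.5, 7.3]
width: 0.0173
gripper_force: 30.0
```

>>> move_arm(targets="1 0 0 -0.03 0; 1 -0.1 0.015 0 0; 1 -0.1 0.015 0 0; 1 -0.1 0.015 -0.01 0; 1 0 0 0 0")

```text
clock: 11.08
eef_pos: [0.4863, 0.2076, 0.2038]
ee_rot: [0.322, 3.123, -0.0]
contact_force: [4.6, -4.1, 8.0]
width: 0.0171
gripper_force: 29.9
```

>>> move_arm(targets="1 -0.1 0.015 0 0; 1 -0.1 0.015 -0.02 0; 1 -0.1 0.015 0 0; 1 0 0 0 0; 1 0 0 0 0")

```text
clock: 11.7
eef_pos: [0.4887, 0.2076, 0.2039]
ee_rot: [0.321, 3.125, -0.001]
contact_force: [1.9, -3.2, 8.2]
width: 0.0171
gripper_force: 30.0
```

```bash
python3 - <<'E'
from h import *
cab()
E
```

```text
clk 11.70 cab mm -14.9 -4.7 z 203.9  yaw_y 0.000 F cab [ 2.5 -2.7  8.2] w 0.0171 g 30.0
```

>>> move_arm(targets="1 0 0 -0.05 0; 1 0 0 -0.05 0; 1 0 0 0 0; 1 0 0 0 0; 1 0 0 0 0")

```text
clock: 12.32
eef_pos: [0.4897, 0.2068, 0.2044]
ee_rot: [0.322, 3.123, -0.001]
contact_force: [6.5, -4.2, 2.9]
width: 0.0168
gripper_force: 30.1
```

```bash
python3 - <<'E'
from h import *
cab()
E
```

```text
clk 12.32 cab mm -13.8 -5.3 z 204.4  yaw_y -0.001 F cab [ 7.3 -2.8  2.9] w 0.0168 g 30.1
```

>>> move_arm(targets="1 -0.1 0.015 -0.03 0; 1 -0.1 0.015 0 0; 1 0 0 0.05 0; 1 0 0 0 0; 1 0 0 0 0")

```text
clock: 12.95
eef_pos: [0.4917, 0.2067, 0.2044]
ee_rot: [0.322, 3.123, -0.002]
contact_force: [6.0, -4.3, 3.7]
width: 0.0171
gripper_force: 30.2
```

>>> move_arm(targets="1 -0.1 0.015 -0.04 0; 1 -0.1 0.015 0 0; 1 0 0 0.04 0; 1 0 0 0 0; 1 0 0 0 0")

```text
clock: 13.58
eef_pos: [0.4933, 0.2067, 0.2044]
ee_rot: [0.321, 3.123, -0.002]
contact_force: [5.1, -4.2, 4.2]
width: 0.0171
gripper_force: 30.4
```

```bash
python3 - <<'E'
from h import *
cab()
E
```

```text
clk 13.57 cab mm -10.1 -4.6 z 204.4  yaw_y -0.000 F cab [ 5.8 -3.   4.2] w 0.0171 g 30.4
```

>>> move_arm(targets="1 -0.1 0.015 -0.04 0; 1 -0.1 0.01 0 0; 1 0 0 0.04 0; 1 0 0 0 0; 1 0 0 0 0")

```text
clock: 14.2
eef_pos: [0.4953, 0.2066, 0.2044]
ee_rot: [0.321, 3.123, -0.001]
contact_force: [5.1, -3.6, 4.1]
width: 0.0176
gripper_force: 30.5
```

>>> move_arm(targets="1 -0.1 0.015 -0.05 0; 1 -0.1 0.01 0 0; 1 0 0 0.04 0; 1 0 0 0 0; 1 0 0 0 0")

```text
clock: 14.82
eef_pos: [0.4972, 0.2063, 0.2043]
ee_rot: [0.321, 3.124, -0.002]
contact_force: [4.2, -4.7, 4.2]
width: 0.0169
gripper_force: 30.8
```

```bash
python3 - <<'E'
from h import *
cab()
E
```

```text
clk 14.82 cab mm -6.3 -4.2 z 204.3  yaw_y 0.000 F cab [ 5.  -3.7  4.2] w 0.0169 g 30.8
```

>>> move_arm(targets="1 -0.1 0.015 -0.04 0; 1 -0.1 0.01 0 0; 1 0 0 0.04 0; 1 0 0 0 0; 1 0 0 0 0")

```text
clock: 15.45
eef_pos: [0.4992, 0.2063, 0.2043]
ee_rot: [0.321, 3.124, -0.002]
contact_force: [5.0, -3.8, 2.6]
width: 0.017
gripper_force: 30.9
```

>>> move_arm(targets="1 -0.1 0.015 -0.04 0; 1 -0.1 0.01 0 0; 1 0 0 0.04 0; 1 0 0 0 0; 1 0 0 0 0")

```text
clock: 16.08
eef_pos: [0.5008, 0.2063, 0.2041]
ee_rot: [0.32, 3.125, -0.002]
contact_force: [4.8, -3.3, 2.3]
width: 0.0167
gripper_force: 31.2
```

```bash
python3 - <<'E'
from h import *
cab()
E
```

```text
clk 16.07 cab mm -2.7 -3.6 z 204.1  yaw_y 0.001 F cab [ 5.4 -2.3  2.3] w 0.0167 g 31.2
```

>>> move_arm(targets="1 0 0 0.05 0; 1 0 0 0.03 0; 1 0 0 0 0; 1 0 0 0 0; 1 0 0 0 0")

```text
clock: 16.7
eef_pos: [0.5012, 0.2067, 0.2034]
ee_rot: [0.32, 3.124, -0.001]
contact_force: [5.8, -2.4, 1.8]
width: 0.0168
gripper_force: 31.0
```

```bash
python3 - <<'E'
from h import *
cab()
E
```

```text
clk 16.70 cab mm -2.4 -3.1 z 203.4  yaw_y 0.000 F cab [ 6.1 -1.2  1.8] w 0.0168 g 31.0
```

>>> move_arm(targets="1 0 0 0.05 0; 1 0 0 0.05 0; 1 -0.02 0 0.05 0; 1 0 0 0 0; 1 0 0 0 0")

```text
clock: 17.32
eef_pos: [0.5014, 0.2067, 0.2019]
ee_rot: [0.321, 3.124, -0.0]
contact_force: [5.6, -1.9, 1.5]
width: 0.0172
gripper_force: 30.7
```

```bash
python3 - <<'E'
from h import *
cab()
E
```

```text
clk 17.32 cab mm -2.2 -3.0 z 201.9  yaw_y 0.000 F cab [ 5.9 -0.7  1.5] w 0.0172 g 30.7
```

Dropping freely: the hole is over the pin. I'll keep lowering gently.

>>> move_arm(targets="1 -0.02 0 0.07 0; 1 -0.02 0 0.07 0; 1 -0.02 0 0.07 0; 1 0 0 0.07 0; 1 0 0 0 0")

```text
clock: 17.95
eef_pos: [0.5021, 0.2067, 0.1992]
ee_rot: [0.321, 3.124, 0.0]
contact_force: [5.5, -1.3, 1.0]
width: 0.0167
gripper_force: 30.4
```

>>> move_arm(targets="1 -0.02 0 0.07 0; 1 -0.02 0 0.07 0; 1 -0.02 0 0.07 0; 1 0 0 0.07 0; 1 0 0 0 0")

```text
clock: 18.58
eef_pos: [0.5027, 0.2067, 0.1964]
ee_rot: [0.321, 3.123, 0.001]
contact_force: [5.8, -1.3, 1.4]
width: 0.0171
gripper_force: 30.2
```

```bash
python3 - <<'E'
from h import *
cab()
E
```

```text
clk 18.57 cab mm -0.9 -2.7 z 196.4  yaw_y -0.000 F cab [ 6.  -0.1  1.4] w 0.0171 g 30.2
```

>>> move_arm(targets="1 0 0 0.08 0; 1 0 0 0.08 0; 1 0 0 0.08 0; 1 0 0 0.05 0; 1 0 0 0 0")

```text
clock: 19.2
eef_pos: [0.5029, 0.2063, 0.1935]
ee_rot: [0.322, 3.123, -0.0]
contact_force: [5.8, -2.2, 1.8]
width: 0.0172
gripper_force: 30.1
```

>>> move_arm(targets="1 0 0 0.05 0; 1 0 0 0.05 0; 1 0 0 0.03 0; 1 0 0 0 0; 1 0 0 0 0")

```text
clock: 19.82
eef_pos: [0.5029, 0.2062, 0.1922]
ee_rot: [0.322, 3.123, -0.0]
contact_force: [5.2, -3.0, 0.9]
width: 0.017
gripper_force: 30.1
```

```bash
python3 - <<'E'
from h import *
cab()
E
```

```text
clk 19.82 cab mm -0.6 -3.2 z 192.2  yaw_y -0.001 F cab [ 5.7 -1.8  0.9] w 0.0170 g 30.1
```

>>> move_arm(targets="1 0 0 0.04 0; 1 0 0 0.04 0; 1 0 0 0 0; 1 0 0 0 0; 1 0 0 0 0")

```text
clock: 20.45
eef_pos: [0.503, 0.2063, 0.1915]
ee_rot: [0.322, 3.123, -0.0]
contact_force: [7.2, -2.6, 2.0]
width: 0.0166
gripper_force: 30.1
```

>>> move_arm(targets="1 0 0 0.04 0; 1 0 0 0.03 0; 1 0 0 0 0; 1 0 0 0 0; 1 0 0 0 0")

```text
clock: 21.08
eef_pos: [0.503, 0.2063, 0.1914]
ee_rot: [0.322, 3.123, -0.0]
contact_force: [4.1, -3.1, 7.0]
width: 0.0168
gripper_force: 30.1
```

Seated on the collar. I'll ease the down-force and let the spring load move onto the pin.

>>> move_arm(targets="1 0 0 -0.03 0; 1 -0.05 0 0 0; 1 -0.05 0 0 0; 1 -0.05 0 0 0; 1 0 0 0 0")

```text
clock: 21.7
eef_pos: [0.5031, 0.2063, 0.1914]
ee_rot: [-0.321, -3.125, 0.001]
contact_force: [1.0, -3.0, 9.0]
width: 0.017
gripper_force: 30.1
```

>>> move_arm(targets="1 -0.05 0 0 0; 1 -0.05 0 0 0; 1 -0.05 0 0 0; 1 0 0 0 0; 1 0 0 0 0")

```text
clock: 22.32
eef_pos: [0.5044, 0.2065, 0.1913]
ee_rot: [-0.32, -3.125, 0.0]
contact_force: [0.5, -2.2, 8.8]
width: 0.0169
gripper_force: 30.3
```

```bash
python3 - <<'E'
from h import *
cab()
E
```

```text
clk 22.32 cab mm 0.7 -2.6 z 191.3  yaw_y 0.000 F cab [ 0.9 -2.   8.8] w 0.0169 g 30.3
```

>>> move_arm(targets="1 0 0 -0.04 0; 1 0 0 -0.03 0; 1 -0.03 0 0 0; 1 -0.03 0 0 0; 1 0 0 0 0")

```text
clock: 22.95
eef_pos: [0.5054, 0.206, 0.1915]
ee_rot: [-0.321, -3.125, 0.001]
contact_force: [2.0, -2.5, 5.2]
width: 0.0175
gripper_force: 30.4
```

```bash
python3 - <<'E'
from h import *
cab()
E
```

```text
clk 22.95 cab mm 1.9 -2.9 z 191.5  yaw_y 0.000 F cab [ 2.5 -2.   5.2] w 0.0175 g 30.4
```

>>> move_arm(targets="1 -0.05 0 -0.02 0; 1 -0.05 0 0 0; 1 -0.05 0 0 0; 1 0 0 0 0; 1 0 0 0 0")

```text
clock: 23.58
eef_pos: [0.5056, 0.206, 0.1914]
ee_rot: [-0.32, -3.122, 0.001]
contact_force: [-0.6, -2.2, 7.3]
width: 0.0171
gripper_force: 30.4
```

```bash
python3 - <<'E'
from h import *
cab()
E
```

```text
clk 23.57 cab mm 2.0 -2.9 z 191.4  yaw_y 0.001 F cab [-0.2 -2.3  7.3] w 0.0171 g 30.4
```

>>> move_arm(targets="1 0 0 -0.05 0; 0 0 0 0 0; -0.3 0 0 0 0; -0.3 0 0 0 0; -0.3 0 0 0 0")

```text
clock: 24.2
eef_pos: [0.507, 0.2058, 0.1917]
ee_rot: [-0.321, -3.125, 0.0]
contact_force: [0.2, 0.6, 0.1]
width: 0.055
gripper_force: 0.0
```

>>> move_arm(targets="-0.3 0 0 0 0; -0.3 0 0 -1 0; -0.3 0 0 -3 0; -0.3 0 0 -5 0; -0.3 0 0 -5 0")

```text
clock: 24.82
eef_pos: [0.507, 0.2057, 0.334]
ee_rot: [0.321, 3.125, 0.0]
contact_force: [0.5, 0.5, 0.1]
width: 0.0572
gripper_force: 0.0
```

>>> move_arm(targets="-0.3 -3 5 0 0; -0.3 -3 5 0 0; -0.3 -3 5 0 0; -0.3 -2 5 0 0; -0.3 0 0 0 0")

```text
clock: 25.45
eef_pos: [0.6552, 0.3832, 0.3296]
ee_rot: [-0.315, -3.123, -0.001]
contact_force: [-0.8, 0.2, -0.6]
width: 0.0571
gripper_force: 0.0
```

```bash
python3 - <<'E'
from h import *
cab()
cv2.imwrite("pics/s5.png",viewer.grab_frame("side")[...,::-1]); cv2.imwrite("pics/t5.png",viewer.grab_frame("top")[...,::-1])
a=cv2.imread("pics/s5.png")[80:240,260:420];b=cv2.imread("pics/t5.png")[140:300,220:380]
cv2.imwrite("pics/c5.png",np.hstack([cv2.resize(i,(400,400),interpolation=cv2.INTER_CUBIC) for i in(a,b)]))
E
```

```text
clk 25.45 cab mm 112.4 201.1 z 329.6  yaw_y 0.004 F cab [-0.8 -0.  -0.6] w 0.0571 g 0.0
```

View pics/c5.png

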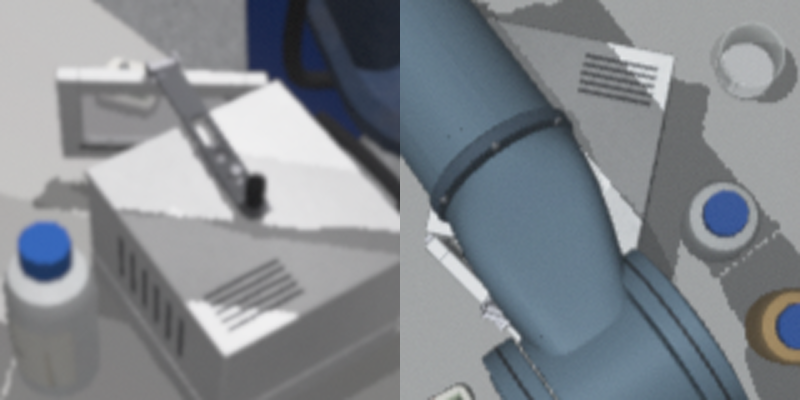

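The left crop shows the door held open with the bar lying on the roof; the knob top is at about (362,151) full-frame. In the right crop the arm hides the stay. A quick check that it lies flat and is hooked on the pin:

```bash
python3 - <<'E'
from h import *
f=lambda p:np.round([1e3*(p[:2]-C)@EX,1e3*(p[:2]-C)@EY],1)
print("knob",f(onz("side",(362,151.2),.21)),"piv",f(onz("side",(325.5,107),.178)),f(onz("top",(257,265.5),.178)))
for h in(-34,-30,-26): print(h,pose(h,0))
a=viewer.grab_frame("side").astype(int);yield_=0
print("moved px since s5",np.abs(a-cv2.imread("pics/s5.png")[...,::-1])[100:200,260:400].max())
E
```

```text
knob [ 6.4 -3.5] piv [-165.9   15.5] [-177.5   20.5]
-34 [ 6.830e-01 -1.430e-01 -2.325e+00 -4.550e+00  1.917e+02]
-30 [ 6.350e-01 -1.240e-01  1.755e+00 -3.951e+00  1.917e+02]
-26 [ 5.870e-01 -1.060e-01  5.819e+00 -3.397e+00  1.917e+02]
moved px since s5 44
```

```bash
python3 - <<'E'
from plant import r
print(r.sign_off())
E
```

```text
the job is handed in; nothing more can be done
None
```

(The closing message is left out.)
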